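# Hold the filler's run dial at its third step

## Task

Prise up the front lip of the snap-shut hood on the control box with the flat scraper (keep fingers and arm off the hood) until it springs open, and lay the scraper back down flat on the table. Then press the thumb bar of the spring-return dial down past the first two clicks to the third, and finish while the fingers are still holding it at that third click, short of its end stop: it is a hold-to-run control and springs back if let go. Leave the other things on the table where they are.

Things in the scene. Friction and masses are not known exactly. Their poses are not given: they have to be found in the camera images.
- control_box: Low stainless control box fixed to the table, 220 mm deep (x) x 150 wide (y) x 50 high; origin at the centre of its underside, z up; its front, with the hood's lip, faces -x. On its top are the dial and, over it, the hood. The open hood stands behind x = +100 mm in this frame.
- hood (a joint): Grey plastic hood over the dial, 140 mm deep x 100 wide x 97 high, hinged cross-wise at its back (85 mm behind the box's centre, 55 mm above the table). Angle, rad: 0 shut, 1.9 fully open, front up and over backwards. A sprung catch holds it shut: some 2 to 3 N up at the lip frees it; once the lip is up 7 mm, a spring swings it fully open and it stays.
- hood_lip (a point): Middle of the lower front edge of the hood's lip; shut: 81 mm in front of the box's centre, 60 mm above the table. The lip is a flat tab 70 mm wide, 5 thick, jutting 26 mm to -x from the hood's upright front wall; under it a free gap 10 mm high above the box's flat top, whose front edge is 29 mm further forward. Axes as the box's while shut.
- dial (a joint): Black dial disc, 66 mm across, two spokes and a thumb bar. Angle in rad, grows as the bar is pressed down: 0 home (bar 32 degrees above level, in front of the axis), clicks at 0.25, 0.50, 0.75, end stop 0.93. A spring drives it home from anywhere; it takes 7.5 N on the bar at the third click, up to 9 N on the way. On its left (+y) a steel bow has a stud level with the spokes at each click.
- dial_axis (a point): Centre of the dial, on its turning axis, fixed: 35 mm behind the control box's centre, 85 mm above the table. Axes as the control box; the bar moves on an arc of 75 mm radius round it in the x-z plane, on the -x side.
- dial_bar (a point): Centre of the thumb bar, a round bar 12 mm in diameter and 56 mm long lying along the box's y, 75 mm from the dial axis. Home: 125 mm above the table, 29 mm in front of the box's centre; at the third click: 71 mm above the table, 39 mm in front of it. The point turns with the dial.
- scraper_center (a point): Flat scraper lying on the table: middle of its black handle, 14 mm above the table. The handle is a bar 100 mm long (x), 24 mm wide (y), 28 mm high (z), resting on its underside; mass about 0.14 kg. The scraper's +x points to the blade.
- scraper_tip (a point): Middle of the front edge of the scraper's dark steel blade, 111 mm from the handle's centre along the scraper's +x and level with it. The blade is a stiff flat strip 3 mm thick, 30 mm wide, showing 61 mm in front of the handle, at half the handle's height.
- brush: Brush lying on the table; to be left alone. Origin under its middle.
- jar: Glass jar with steel cap, 64 mm across, 100 mm high; to be left alone. Origin at the centre of its underside.
- spray_bottle: White spray bottle, 72 mm across, 191 mm high; to be left alone. Origin at the centre of its underside.
- bowl: Steel bowl, 150 mm across, 60 mm high; to be left alone. Origin at the centre of its underside.
- cup: Steel cup, 70 mm across, 70 mm high; to be left alone. Origin at the centre of its underside.
There are look-alikes about, which are no part of the job. What is shaped like the part that bears scraper_center but pink or turquoise is not meant.

How it is judged:
By the outcome, as a careful person would: the job done as asked, in the order asked, and still so for the second after the job is handed in, while the arm keeps its last pose, push and grip.
It also fails if it takes over 61 s, if anything falls off the work surface, if the arm or the gripper's body presses on something with over 40 N, if the wrist force passes 120 N, or if a joint passes its speed limit or range.

## Robot

A 6-joint arm with a two-finger parallel gripper is mounted at the origin on the work surface. World frame = base frame: x ahead of the robot, y to its left, z up, the work surface at z = 0. Lengths are in m, angles in rad, forces in N, time in s.
With the tool pointing down it reaches from about 0.375 to 0.925 m from the base axis. Payload 5.7 kg.
Tool frame: the origin (TCP) lies between the finger pads; the fingertips stand 25 mm ahead of it and the grasp point (between the pads) lies 6 mm ahead of it (arm.tcp_to_tips is the distance from the TCP to the fingertips, in m); z points along the fingers, y is the line along which they close (so a half turn about z gives the same grasp; the last joint's range is limited). The gripper opens to 88 mm and grips with 3 to 60 N. Pads are 20 mm wide; open, the fingers measure 115 mm over their backs; the gripper's body (75 mm by 178 mm) begins 61 mm behind the grasp point.
Start: joints at [-1.421, 0.359, 1.51, -0, 1.272, -0.115], TCP at [0.157, -0.579, 0.248] pointing down, gripper open.
Joint ranges: [-2.97, 2.97], [-1.01, 2.36], [0.21, 2.38], [-0.96, 4.11], [0.2, 2.71], [-2.98, 2.98]. Speed limits (rad/s): [2.39, 2.39, 3.14, 3.14, 3.14, 3.14].

## Interface

Orientations are given as a unit quaternion [x, y, z, w].
In Python, from rig import arm, solver, imaging, ticket gives the robot as it stands. Calls block until the motion is done:
- arm.move_ptp(position, orientation): joint-space move of the TCP to a pose.
- arm.movel(position, rot=None, vel=0.15): straight line of the TCP; rot=None keeps the orientation; vel is the mean speed in m/s.
- arm.move_j(angles): joint-space move.
- arm.gripper_to(opening): finger opening in m; the grip force is fixed at half the most; returns when the fingers have stopped.
- arm.sleep(seconds).
- solver.ik(position, orientation): joint angles nearest the present ones, or None.
- imaging.camera(name): name is "side" or "top" or "wrist"; returns the picture (480x640x3 uint8, red, green, blue); there is no depth.
- imaging.get_calibration(name): a dict with "K" (3x3 intrinsics, pixels), "R" (3x3) and "t" (3): a world point X has camera coordinates R X + t. Camera axes: x right, y down, z forward; pixel columns grow to the right and rows downward; lengths in m; the calibration is good to about 2 mm. A picture is of the moment at which its call begins: read the wrist's pose just before it. get_calibration takes no time and is no camera call; for the wrist camera it gives the pose at the moment of the call.
A pose or a line that the arm cannot do raises arm.PlanningError and nothing moves.
- ticket.hand_in(): hands the job in; it is judged then, once.
Readings, each from a call of its own:
- arm.read_t(): time.
- arm.read_joints(): joint angles.
- arm.read_dq(): joint speeds.
- arm.read_joint_efforts(): joint torques, N m.
- arm.read_position(): TCP position.
- arm.read_tcp_rot(): TCP orientation.
- arm.read_wrist_force(): force on the tool from outside, world axes, zero at the start.
- arm.read_torque(): the same for the moment, N m.
- arm.read_width(): finger opening in m.
- arm.read_finger_force(): force on a finger pad.
Only numpy, scipy, OpenCV 4.12 (cv2) and the standard library are available. Lean on these libraries where they do the work, as an engineer would, in place of code of your own. Each camera call takes 0.05 s, during which the arm holds its last target. There are 200 camera calls.

## Working session

There is one attempt and no reset: what is moved stays moved. The work goes in short steps, each a Python script; the robot and the scene stay as the last script left them, time stands still between calls to the robot, and variables do not carry over. Pictures are saved under pics/ and viewed, at most 10 in all, crops included, and the job is handed in when it is done.

```bash
mkdir -p pics; ls; python3 - <<'E'
from rig import arm, imaging
import cv2, numpy as np
for n in ("side","top"):
    im=imaging.camera(n); cv2.imwrite(f"pics/{n}0.png",im[:,:,::-1])
    c=imaging.get_calibration(n); R=c["R"];t=c["t"]
    print(n,np.round(c["K"],1).tolist(),"cam at",np.round(-np.array(R).T@t,3), np.round(R,3).tolist())
print(arm.read_t(), arm.read_tcp_rot())
E
```

```text
pics
side [[472.2, 0.0, 324.3], [0.0, 472.2, 243.0], [0.0, 0.0, 1.0]] cam at [-0.091  1.045  0.825] [[-0.861, -0.508, 0.01], [-0.269, 0.439, -0.858], [0.431, -0.741, -0.514]]
top [[591.9, 0.0, 329.1], [0.0, 591.9, 240.8], [0.0, 0.0, 1.0]] cam at [0.416 0.013 1.705] [[0.008, -1.0, 0.006], [-0.998, -0.009, -0.059], [0.059, -0.006, -0.998]]
0.1 [ 9.91245452e-01  1.32029462e-01 -2.55100422e-05 -8.21553746e-04]
```

View pics/side0.png

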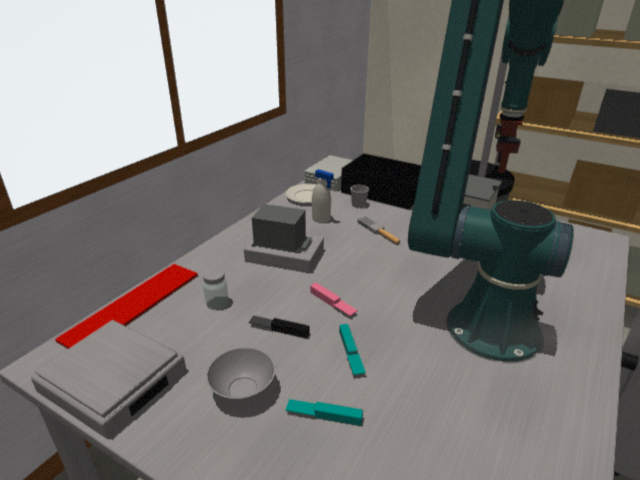

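View pics/top0.png

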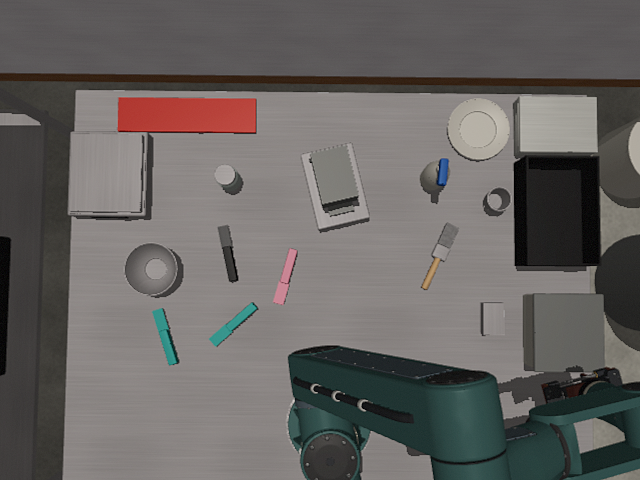

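The scraper candidates in the top view are black handle (231,265) with dark blade (225,235), pink (286,275), and turquoise (166,336) and (234,324). Only the black one with a steel blade fits the description. The control box is at about (335,187), with its lip end towards the robot (345,213). I'll confirm with one crop and measure.

```bash
cat > h.py <<'E'
import numpy as np, cv2
from rig import arm, solver, imaging
from scipy.spatial.transform import Rotation as Rn
def ray(name,uv,z):
    c=imaging.get_calibration(name);R=np.array(c["R"]);t=np.array(c["t"])
    o=-R.T@t; d=R.T@np.linalg.inv(c["K"])@np.array([uv[0],uv[1],1.]); return o+d*(z-o[2])/d[2]
def pix(name,X):
    c=imaging.get_calibration(name); p=np.array(c["K"])@(np.array(c["R"])@X+np.array(c["t"])); return p[:2]/p[2]
E
python3 - <<'E'
from h import *
im=cv2.imread("pics/top0.png")
a=cv2.resize(im[205:300,200:300],None,fx=4,fy=4,interpolation=cv2.INTER_CUBIC)
b=cv2.resize(im[135:240,295:380],None,fx=4,fy=4,interpolation=cv2.INTER_CUBIC)
H=max(a.shape[0],b.shape[0]); 
o=np.zeros((H,a.shape[1]+b.shape[1],3),np.uint8); o[:a.shape[0],:a.shape[1]]=a;o[:b.shape[0],a.shape[1]:]=b
cv2.imwrite("pics/crop.png",o)
hsv=cv2.cvtColor(im,cv2.COLOR_BGR2HSV); g=hsv[:,:,2]
def comp(m,uv0,r):
    n,l,s,c=cv2.connectedComponentsWithStats(m.astype(np.uint8)); 
    k=[i for i in range(1,n) if np.hypot(*(c[i]-uv0))<r and s[i,4]>60]
    return [(np.round(c[i],1),s[i,4],cv2.minAreaRect(np.argwhere(l==i)[:,::-1].astype(np.float32))) for i in k]
for th in (40,55): print("handle",comp(g<th,(231,265),12))
print("blade vals",g[228:250:4,218:234:2].tolist())
for th in (175,185,195,205): print("box",th,comp(g>th,(336,187),25))
E
```

```text
handle [(array([233.7, 265.2]), np.int32(63), ((233.54391479492188, 263.9048767089844), (34.014644622802734, 6.15324592590332), 88.21009063720703))]
handle [(array([230.1, 264.8]), np.int32(220), ((230.57177734375, 263.82806396484375), (36.11477279663086, 9.982697486877441), 77.6609115600586))]
blade vals [[75, 87, 89, 88, 91, 73, 146, 140], [125, 84, 89, 89, 89, 80, 104, 143], [138, 81, 87, 89, 90, 92, 111, 146], [143, 99, 84, 89, 88, 90, 76, 117], [144, 136, 80, 88, 90, 93, 92, 104], [139, 144, 41, 50, 57, 61, 19, 96]]
box 175 []
box 185 []
box 195 []
box 205 []
```

View pics/crop.png

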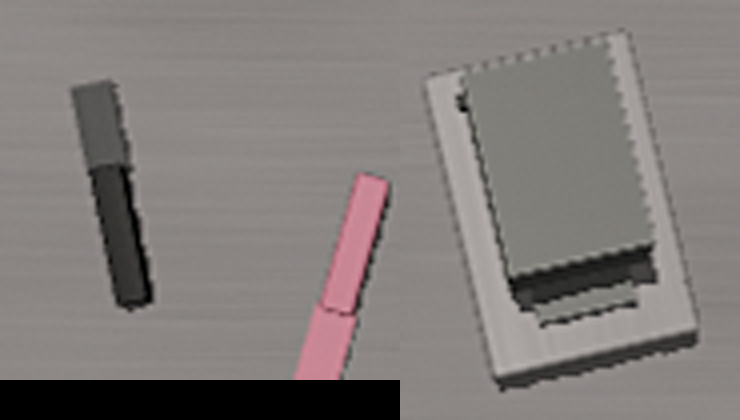

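The crop confirms it: black handle with a grey blade pointing up (+x), and the box top corners are clear. Now I'll turn these into positions.

```bash
python3 - <<'E'
from h import *
C=lambda u,v,ox,oy:np.array([ox+u/4-.375,oy+v/4-.375])
q=[ray("top",C(u-400,v,295,135),.05) for u,v in((494,376),(697,330),(630,31),(425,77))]
fl,fr,br,bl=q; c=sum(q)/4
print("box c",c,"w",np.linalg.norm((fl-fr)),np.linalg.norm(bl-br),"d",np.linalg.norm(fl-bl),np.linalg.norm(fr-br))
d=(bl+br-fl-fr)[:2]; e=(fl+bl-fr-br)[:2]
print("yaw",np.degrees(np.arctan2(d[1],d[0])),np.degrees(np.arctan2(-e[0],e[1])))
bf=[ray("top",C(u,v,200,205),.0155) for u,v in((71,88),(112,80))]
bb=[ray("top",C(u,v,200,205),.0155) for u,v in((92,168),(132,163))]
tip=sum(bf)/2; br_=sum(bb)/2
print("tip",tip,"w",np.linalg.norm(bf[0]-bf[1]),"bladeroot",br_,np.linalg.norm(tip-br_), np.degrees(np.arctan2(*(tip-br_)[1::-1])))
# handle top face left edge: front-left, rear-left
hl=[ray("top",C(u,v,200,205),.028) for u,v in((93,170),(117,308))]
print("handle left edge",hl,np.linalg.norm(hl[0]-hl[1]),np.degrees(np.arctan2(*(hl[0]-hl[1])[1::-1])))
# side view mask of black handle
E
python3 - <<'E'
from h import *
im=cv2.imread("pics/side0.png")
cv2.imwrite("pics/side_c.png",np.vstack([cv2.resize(im[300:350,240:320],None,fx=6,fy=6,interpolation=cv2.INTER_CUBIC),cv2.resize(im[200:275,235:335],(480,300),interpolation=cv2.INTER_CUBIC)]))
E
```

```text
box c [ 0.66956567 -0.01145508  0.05      ] w 0.14611253603371593 0.14856248181715778 d 0.21726474223772482 0.2173289734328103
yaw 13.178400526859454 13.331069971141678
tip [0.55584631 0.30881734 0.0155    ] w 0.029779686236717128 bladeroot [0.49764403 0.29309732 0.0155    ] 0.06028784748742322 15.114533028322754
handle left edge [array([0.49372837, 0.30440948, 0.028     ]), array([0.39638794, 0.28563884, 0.028     ])] 0.09913372738942877 10.914658660290359
```

View pics/side_c.png

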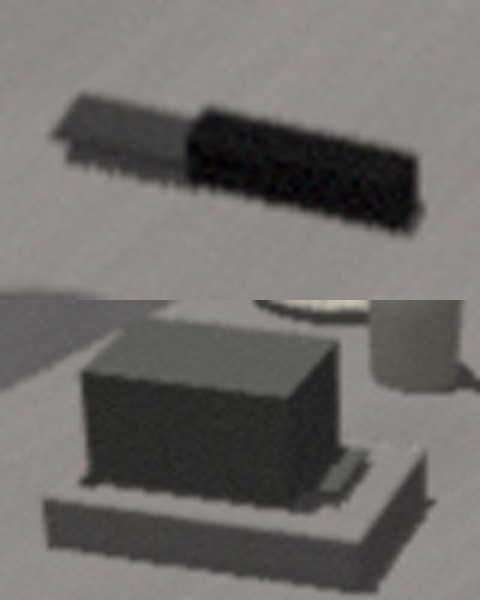

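```bash
cat >> h.py <<'E'
BC=np.array([.6696,-.0115]); BY=np.radians(13.2)
SC=np.array([.4474,.2848]); SY=np.radians(12.5); G=.025   # grasp 25 mm ahead of handle centre
def box(x,y,z): c,s=np.cos(BY),np.sin(BY); return np.array([BC[0]+c*x-s*y,BC[1]+s*x+c*y,z])
def rot(yaw,pitch=0): return Rn.from_euler("z",yaw)*Rn.from_euler("y",-pitch)*Rn.from_euler("x",np.pi)
TIP=np.array([.111-G,0,.013])      # blade tip in tool frame
def tcp_for_tip(p,yaw,pitch): return p-rot(yaw,pitch).apply(TIP)
E
python3 - <<'E'
from h import *
t=SC+.111*np.array([np.cos(SY),np.sin(SY)])
print("side tip",pix("side",[*t,.0155]),"seen 250.8 319.2; FR",pix("side",box(-.11,-.075,.05)),"seen 324.2 237.5; FL",pix("side",box(-.11,.075,.05)),"seen 312.1 261.3")
g=SC+G*np.array([np.cos(SY),np.sin(SY)]); q=rot(SY).as_quat()
arm.move_ptp([*g,.12],q); arm.movel([*g,.027],vel=.1)
arm.gripper_to(.0)
print("w",arm.read_width(),arm.read_finger_force(),arm.read_position(),arm.read_t())
arm.movel([*g,.16],vel=.2)
p=np.radians(3); q=rot(BY,p).as_quat()
arm.move_ptp(tcp_for_tip(box(-.13,0,.16),BY,p),q)
arm.movel(tcp_for_tip(box(-.13,0,.055),BY,p),vel=.15)
print("w",arm.read_width(),arm.read_wrist_force(),arm.read_t())
a=imaging.camera("side");cv2.imwrite("pics/side1.png",a[:,:,::-1])
w=imaging.camera("wrist");cv2.imwrite("pics/wrist1.png",w[:,:,::-1])
b=imaging.camera("top");cv2.imwrite("pics/top1.png",b[:,:,::-1])
s=cv2.resize(a[190:290,230:390],(800,500),interpolation=cv2.INTER_CUBIC)
o=np.hstack([cv2.resize(a[190:290,230:390],(480,300),interpolation=cv2.INTER_CUBIC),cv2.resize(w,(320,240))[0:240]] ) if 0 else np.vstack([cv2.resize(a[190:290,230:390],(480,300),interpolation=cv2.INTER_CUBIC),cv2.resize(w,(480,300))])
cv2.imwrite("pics/c1.png",o[:,:,::-1])
E
```

```text
side tip [251.51699924 318.13486473] seen 250.8 319.2; FR [324.61834285 236.22930453] seen 324.2 237.5; FL [309.80466435 259.99557493] seen 312.1 261.3
w 0.023578002682128518 29.986128509044647 [0.47176972 0.29021319 0.02696654] 5.4417
w 0.024154467853356225 [ 0.06250893  0.42567889 -0.76472539] 8.4333
```

View pics/c1.png

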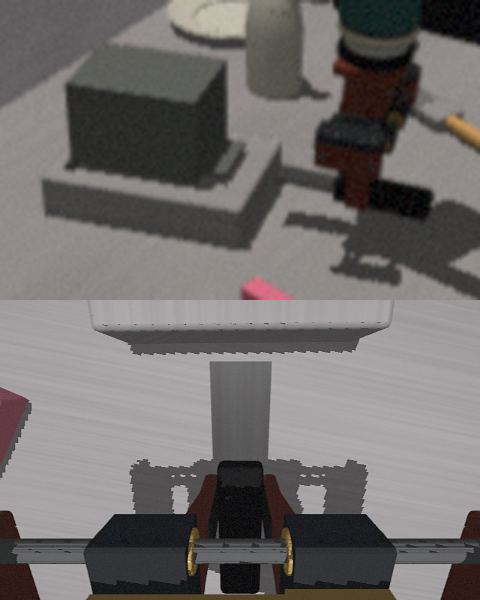

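The side crop shows the blade level just ahead of the box's front edge. In the wrist crop the blade (columns 209–272) is centred on the box front (88–394), tip at row 362. I'll check the tip and front edge against the model numerically, then insert.

```bash
python3 - <<'E'
from h import *
im=cv2.imread("pics/wrist1.png",0)
P=arm.read_position(); R=Rn.from_quat(arm.read_tcp_rot()); tip=P+R.apply(TIP)
print("tip",tip,box(-.13,0,.055),"pix",pix("wrist",tip),"box edge mid",pix("wrist",box(-.11,0,.05)),"L",pix("wrist",box(-.11,.075,.05)),"R",pix("wrist",box(-.11,-.075,.05)))
print("col320",im[20:120:2,320].tolist())
print("row30", [ (i,int(im[30,i])) for i in list(range(100,150,4))+list(range(500,550,4))])
E
```

```text
tip [ 0.54388632 -0.04130382  0.05602918] [ 0.54303474 -0.04118561  0.055     ] pix [319.76704814 106.43523751] box edge mid [318.87342054  53.15082074] L [116.06147466  53.16628204] R [521.28149161  53.13539022]
col320 [167, 162, 164, 165, 164, 168, 163, 169, 163, 154, 144, 139, 131, 106, 87, 66, 73, 63, 70, 68, 66, 70, 75, 72, 71, 81, 83, 83, 82, 79, 82, 82, 180, 168, 164, 170, 168, 168, 169, 124, 109, 108, 110, 109, 108, 103, 107, 102, 108, 104]
row30 [(100, 162), (104, 163), (108, 163), (112, 162), (116, 163), (120, 153), (124, 160), (128, 166), (132, 169), (136, 171), (140, 165), (144, 163), (148, 164), (500, 164), (504, 160), (508, 160), (512, 167), (516, 167), (520, 140), (524, 159), (528, 154), (532, 155), (536, 156), (540, 155), (544, 155), (548, 153)]
```

```bash
python3 - <<'E'
from h import *
p=np.radians(3); f0=arm.read_wrist_force()
for x in (-.092,-.083,-.078,-.073,-.068,-.065):
    arm.movel(tcp_for_tip(box(x,0,.055),BY,p),vel=.08)
    f=arm.read_wrist_force()-f0
    P=arm.read_position(); tip=P+Rn.from_quat(arm.read_tcp_rot()).apply(TIP)
    print(x,np.round(f,2),round(tip[2],4),round(arm.read_t(),2))
    if np.linalg.norm(f)>5: print("contact, stop"); break
b=imaging.camera("side");w=imaging.camera("wrist")
cv2.imwrite("pics/c2.png",np.vstack([cv2.resize(b[190:290,230:390],(480,300),interpolation=cv2.INTER_CUBIC),cv2.resize(w,(480,300))])[:,:,::-1])
E
```

```text
-0.092 [-0.75 -0.34 -0.67] 0.0547 9.21
-0.083 [ 0.73 -0.23  0.44] 0.0551 9.47
-0.078 [-0.09  0.26 -0.14] 0.0551 9.72
-0.073 [ 0.8  -0.49  0.16] 0.0551 9.97
-0.068 [ 0.35 -0.1  -0.22] 0.0551 10.22
-0.065 [-0.03 -0.27  0.25] 0.0551 10.47
```

View pics/c2.png

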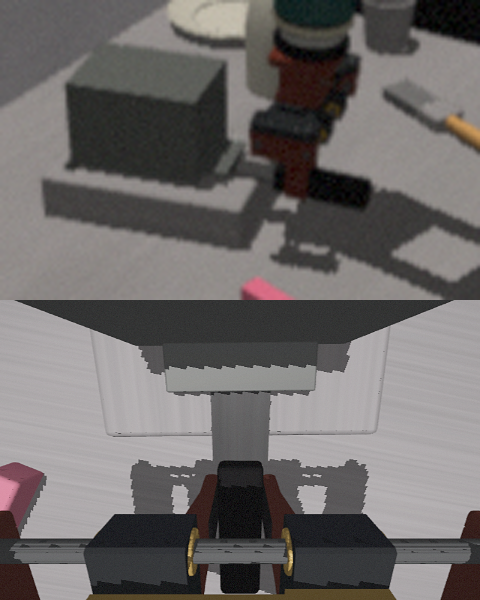

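The blade passes under the lip, with the lip front edge at row ~392 of the wrist crop and the blade centred at columns 212–270. No contact force so far, so I'll lift.

```bash
python3 - <<'E'
from h import *
p=np.radians(3); f0=arm.read_wrist_force()
for dz in (.004,.008,.012,.016,.020,.025,.03):
    arm.movel(tcp_for_tip(box(-.065,0,.055+dz),BY,p),vel=.05)
    print(dz,np.round(arm.read_wrist_force()-f0,2),round(arm.read_width(),4),round(arm.read_t(),2))
arm.sleep(.3)
b=imaging.camera("side");w=imaging.camera("wrist")
cv2.imwrite("pics/c3.png",np.vstack([cv2.resize(b[170:290,220:380],(480,360),interpolation=cv2.INTER_CUBIC),cv2.resize(w,(320,240))[:, :, :].repeat(1,0) if 0 else cv2.resize(w,(480,240))])[:,:,::-1])
E
```

```text
0.004 [-0.27 -0.56 -1.88] 0.024 10.82
0.008 [ 0.04 -0.12 -2.14] 0.0234 11.07
0.012 [ 0.62 -0.3  -2.76] 0.0238 11.32
0.016 [ 1.68  0.32 -3.68] 0.0238 11.57
0.02 [ 1.79  1.39 -3.69] 0.0238 11.82
0.025 [ 1.1   0.61 -3.67] 0.0239 12.07
0.03 [ 1.18  1.09 -1.74] 0.0237 12.32
```

View pics/c3.png

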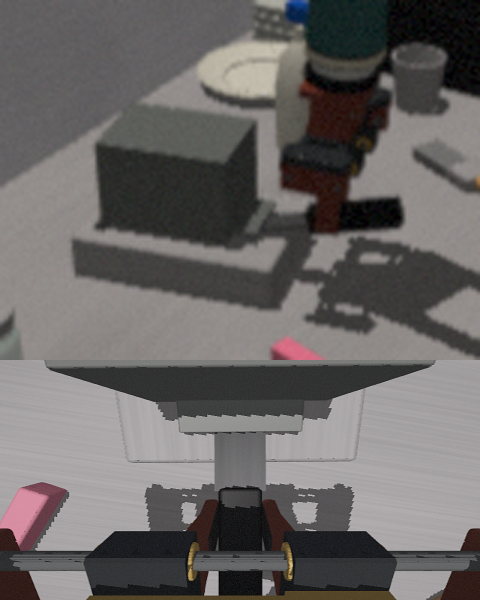

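The hood is still shut: the blade rotated nose-down in the grip during the straight lift. I'll lever instead, re-levelling the blade and then pivoting it over the box's front edge with the tip deep under the lip. That needs only about 15° and no grip torque.

```bash
cat >> h.py <<'E'
def tip_piv(b,d=.050,drop=0): return box(-.11+d*np.cos(b)-.0015*np.sin(b),0,.05+d*np.sin(b)+.0015*np.cos(b)-drop)
E
python3 - <<'E'
from h import *
ref=cv2.imread("pics/side1.png").astype(int)
def opened():
    b=imaging.camera("side")[:,:,::-1]; return np.abs(b.astype(int)-ref)[205:245,255:300].mean(),b
def go(pos,pitch,v=.05):
    arm.movel(pos,rot(BY,pitch).as_quat(),vel=v)
p=np.radians(3)
go(tcp_for_tip(box(-.065,0,.0535),BY,p),p,.1)
print("low",np.round(arm.read_wrist_force(),1))
go(tcp_for_tip(box(-.060,0,.0535),BY,p),p)
print("in",np.round(arm.read_wrist_force(),1),arm.read_t())
for deg in (5,8,11,13,15,17):
    b=np.radians(deg); go(tcp_for_tip(tip_piv(b,drop=.001),BY,b),b,.04)
    f=arm.read_wrist_force(); o,im=opened(); print(deg,np.round(f,1),round(o,1),round(arm.read_t(),2))
    if o>25 or np.linalg.norm(f)>25: break
w=imaging.camera("wrist")
cv2.imwrite("pics/c4.png",np.vstack([cv2.resize(im[170:290,220:380],(480,360),interpolation=cv2.INTER_CUBIC),cv2.resize(w[:,:,::-1],(480,240))]))
E
```

```text
low [ 0.2 -0.2 -1. ]
in [-0.1  0.3 -0.8] 13.4417
5 [-0.7  0.2 -1. ] 2.5 13.74
8 [1.4 0.5 2.7] 3.1 14.04
11 [1.5 2.  4.5] 4.9 14.34
13 [0.8 1.3 6. ] 5.0 14.64
15 [-0.3  1.4  5.7] 5.2 14.94
17 [-1.   1.5  6. ] 23.2 15.24
```

View pics/c4.png

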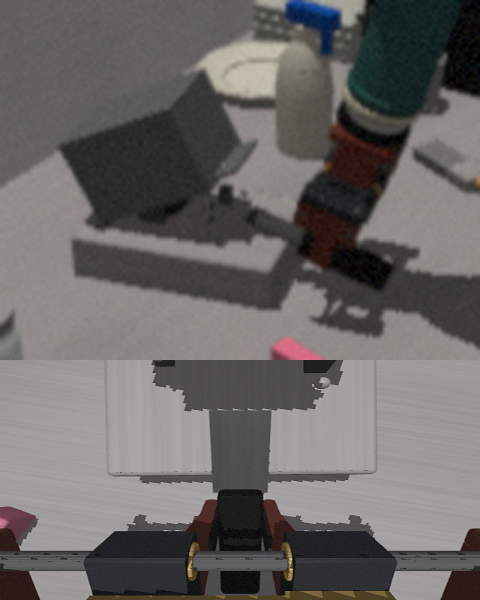

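The hood (side crop around (165,140)) is swinging open and the blade is free. Now I'll back out and lay the scraper down where it was.

```bash
python3 - <<'E'
from h import *
b=np.radians(17); q=rot(BY,b).as_quat()
P=arm.read_position(); P1=P-np.array([np.cos(BY),np.sin(BY),0])*.05+[0,0,.03]
arm.movel(P1,vel=.12); arm.movel(P1+[0,0,.09],vel=.2)
g=SC+G*np.array([np.cos(SY),np.sin(SY)]); q=rot(SY).as_quat()
arm.move_ptp([*g,.12],q); arm.movel([*g,.05],vel=.15)
for z in (.04,.034,.0275):
    arm.movel([*g,z],vel=.05); f=arm.read_wrist_force(); print(z,np.round(f,1))
arm.gripper_to(.06); print("w",arm.read_width())
arm.movel([*g,.16],vel=.2); 
arm.sleep(.1); print(arm.read_t())
b=imaging.camera("side")[:,:,::-1];t=imaging.camera("top")[:,:,::-1]
cv2.imwrite("pics/side5.png",b);cv2.imwrite("pics/top5.png",t)
cv2.imwrite("pics/c5.png",np.vstack([np.hstack([cv2.resize(b[165:285,220:340],(360,360),interpolation=cv2.INTER_CUBIC),cv2.resize(b[280:370,230:350],(400,360))]),cv2.resize(t[100:300,190:400],(760,240))if 0 else cv2.copyMakeBorder(cv2.resize(t[120:300,180:390],(280,240)),0,0,0,480,cv2.BORDER_CONSTANT)]))
E
```

```text
0.04 [-0.1  0.2 -1.6]
0.034 [ 0.5  0.1 -1. ]
0.0275 [ 1.2 -0.  -0. ]
w 0.059983671572439015
21.0083
```

View pics/c5.png

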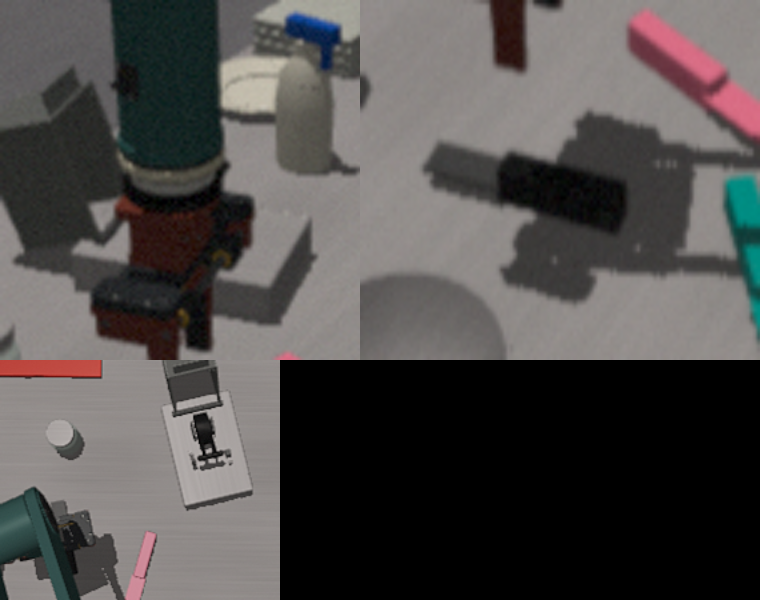

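The scraper is flat at its old spot and the hood stands open. In the top crop the bar is at about (212,458), which is px (339,193). I'll check that against the model, then press with closed fingertips along the arc while logging force.

```bash
cat >> h.py <<'E'
def tcp_press(th,dx=-.004,dz=0):
    a=.5585-th; return box(.035-.075*np.cos(a)+dx,0,.085+.075*np.sin(a)+.006+arm.tcp_to_tips+dz)
E
python3 - <<'E'
from h import *
print("bar pix",pix("top",box(-.029,0,.125)),"ends",pix("top",box(-.029,.028,.125)),pix("top",box(-.029,-.028,.125)))
im=cv2.imread("pics/top5.png",0); print(im[184:204,328:354:1].tolist().__len__())
for r in range(184,206): print(r,im[r,322:358].tolist())
q=rot(BY).as_quat(); print(solver.ik(tcp_press(.75),q))
arm.move_ptp(tcp_press(0,dz=.06),q); arm.gripper_to(0.)
print(arm.read_width(),arm.read_t(),arm.read_wrist_force())
E
```

```text
bar pix [337.84223274 191.55050102] ends [327.67611537 193.82090309] [348.00151214 189.28162607]
20
184 [169, 166, 168, 168, 167, 168, 177, 159, 12, 11, 24, 51, 73, 73, 71, 68, 55, 11, 2, 101, 162, 168, 165, 165, 165, 165, 163, 163, 165, 166, 165, 163, 164, 164, 165, 164]
185 [169, 167, 166, 168, 167, 168, 174, 158, 41, 13, 17, 51, 74, 67, 60, 60, 54, 24, 3, 68, 143, 172, 165, 166, 167, 166, 165, 166, 169, 171, 168, 164, 165, 164, 164, 165]
186 [169, 169, 164, 168, 168, 167, 173, 152, 41, 16, 12, 25, 47, 55, 116, 172, 146, 18, 7, 37, 133, 177, 172, 173, 173, 172, 171, 166, 153, 142, 153, 169, 165, 165, 165, 165]
187 [169, 170, 166, 168, 167, 166, 169, 173, 142, 13, 6, 60, 137, 170, 170, 181, 159, 45, 6, 11, 133, 190, 164, 122, 137, 154, 142, 113, 102, 94, 114, 151, 166, 164, 165, 165]
188 [179, 175, 167, 168, 167, 168, 169, 173, 166, 108, 0, 25, 133, 186, 179, 181, 161, 52, 13, 6, 67, 108, 83, 39, 53, 74, 79, 75, 88, 83, 102, 148, 168, 165, 165, 165]
189 [169, 147, 162, 168, 169, 168, 168, 172, 179, 157, 0, 0, 133, 184, 148, 131, 114, 23, 12, 13, 12, 14, 34, 47, 29, 52, 77, 68, 93, 8
[... 2256 characters left out ...]
67, 165, 177, 168, 173, 170, 160, 160, 166, 176, 171, 171, 170, 170, 168, 166, 163, 164, 166, 164, 163, 164, 164, 162, 165, 164, 162, 162, 162, 162, 164, 163, 161]
204 [166, 166, 167, 168, 174, 172, 165, 168, 170, 171, 170, 170, 167, 167, 166, 166, 166, 166, 166, 162, 163, 167, 165, 161, 163, 163, 162, 165, 166, 161, 161, 161, 163, 163, 163, 162]
205 [166, 166, 166, 166, 170, 170, 166, 165, 168, 168, 166, 166, 167, 167, 165, 165, 166, 167, 166, 163, 162, 165, 165, 163, 162, 164, 162, 164, 164, 163, 161, 161, 161, 164, 164, 162]
[-1.43649139e-01  5.52068755e-01  1.58971648e+00 -4.44089210e-16
  9.99807423e-01  1.19676373e+00]
0.0005128896423410776 23.4333 [-0.8047375   0.07951831  0.35638791]
```

Bar centre at (337.5,192) matches the model (337.8,191.6). The bow posts at (325,195) and (351,190) are well outside the ±14 mm fingers. Pressing now.

```bash
python3 - <<'E'
from h import *
f0=arm.read_wrist_force()
arm.movel(tcp_press(0,dz=.012),vel=.15)
for dz in (.008,.005,.003,.001):
    arm.movel(tcp_press(0,dz=dz),vel=.05); print("dz",dz,np.round(arm.read_wrist_force()-f0,1))
for th in np.r_[np.arange(.04,.7,.04),.70,.72,.74,.755]:
    arm.movel(tcp_press(th),vel=.05); arm.sleep(.08)
    f=arm.read_wrist_force()-f0; e=arm.read_position()-tcp_press(th)
    print(round(th,3),np.round(f,1),"ez mm",round(e[2]*1e3,2))
    if np.linalg.norm(f)>20: print("stop");break
print(arm.read_t())
b=imaging.camera("side")[:,:,::-1];t=imaging.camera("top")[:,:,::-1]
cv2.imwrite("pics/side6.png",b);cv2.imwrite("pics/top6.png",t)
cv2.imwrite("pics/c6.png",np.vstack([cv2.resize(b[170:290,220:340],(480,480),interpolation=cv2.INTER_CUBIC)]))
E
```

```text
dz 0.008 [ 0.7  0.4 -1.1]
dz 0.005 [ 0.4  0.1 -0.2]
dz 0.003 [ 0.6 -0.2 -0.8]
dz 0.001 [ 0.3 -0.4 -0.7]
0.04 [-0.9 -1.1  4.2] ez mm 0.39
0.08 [-1.4 -0.6  4.1] ez mm 0.1
0.12 [-2.2 -0.3  4.2] ez mm -0.13
0.16 [-1.3 -1.6  2.2] ez mm -0.16
0.2 [0.5 0.3 2.3] ez mm 0.02
0.24 [0.7 0.3 2.2] ez mm 0.14
0.28 [ 0.  -0.3  3.6] ez mm 0.42
0.32 [-1.1  0.7  5. ] ez mm 0.37
0.36 [-1.2 -0.9  3.3] ez mm 0.04
0.4 [-2.4  0.4  4.4] ez mm 0.0
0.44 [-2.5 -0.6  2.7] ez mm -0.1
0.48 [-0.1 -1.3  3.3] ez mm 0.02
0.52 [-2.7 -1.2  6.8] ez mm 0.58
0.56 [-2.5 -1.   5.6] ez mm 0.36
0.6 [-2.8 -1.   5.7] ez mm 0.2
0.64 [-2.8 -1.4  5.3] ez mm 0.17
0.68 [-1.4 -2.2  3.7] ez mm 0.02
0.7 [-1.7 -1.9  3.7] ez mm 0.04
0.72 [-1.8 -1.6  4.8] ez mm 0.02
0.74 [-2.6 -1.7  4.4] ez mm 0.03
0.755 [-3.9 -2.1  6.7] ez mm 0.26
31.9
```

View pics/c6.png

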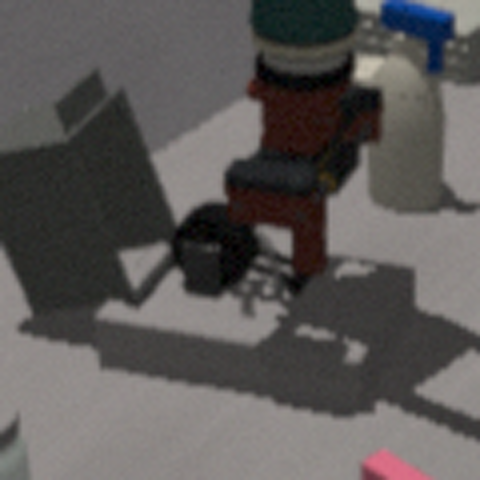

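The fingertips hold the bar. Force dips and then rises at 0.25, 0.50 and 0.75 as described, and total force is now about 8 N at 0.755, so this is the third click. I'll check that it's steady and hand in.

```bash
python3 - <<'E'
from h import *
from rig import ticket
for i in range(3): arm.sleep(.2); print(np.round(arm.read_wrist_force(),1),round((arm.read_position()-tcp_press(.755))[2]*1e3,2))
print(arm.read_t()); print(ticket.hand_in())
E
```

```text
[-5.1 -1.1  8.1] 0.29
[-4.1 -1.3  7.1] 0.3
[-4.4 -1.1  6.6] 0.28
32.6
the job is handed in; nothing more can be done
None
```

I handed the job in at 32.6 s: the hood was prised open with the scraper, the scraper is back flat at its original spot, and the closed fingertips are holding the thumb bar at the third click, about 0.75 rad by arm position and force readings. No verdict came back from the hand-in.

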